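# Turn the red signal lens over for its lamp change

### The job

The red signal lens has to lie glass down on the blue felt mat so that its lamp can be changed from behind. Take it by its upright pull tab, lift that edge first so that it tilts up out of the tight foam, carry it to the mat and lay it down turned over, gently, in the middle of the mat, then let go. Leave the green lens in its cutout.

Things in the scene. Friction and masses are not known exactly. Their poses are not given: they have to be found in the camera images.
- red_tab (a point): Grip point on the red lens's stiff upright pull tab: plate 26 mm wide (own y), 10 thick (own x), top 18 mm above this point. Its nearly free hinge along own y lies 42 mm below this point (own -z). Held by the tab, the lens lifts hinge end first, then hangs with its far end 83 mm below the hinge, glass towards the tab's +x; the hinge turns over half a turn and the tab stays where left.
- red_center (a point): Centre of the red lens: grey housing 76 mm long (own x), 72 wide (own y), 24 thick (own z), chrome-ringed red glass on the +z face (up at the start), flat back, 0.23 kg. The tab's hinge is at own x = -45 mm, z = -1 mm from here, outside the end face; with the lens lying glass down it is 13 mm above the mat's top.
- red_toe (a point): Middle of the lower (back) edge of the red lens at the end opposite to the tab, own x = +38 mm, z = -12 mm from the centre. Axes as the lens.
- tray: Fixed black foam tray, 150 mm (own x) by 210 (own y), 28 high, origin at the centre of its underside. Two cutouts centred at own x = 10 mm, y = 50 and -50 mm, each 80 by 76 mm, 18 deep (floor 10 mm above the counter), hold the lenses with 2 mm play, tab end towards own -x, where a notch clears the hinge. The red lens may be in either.
- mat_center (a point): Centre of the top of the fixed round blue felt mat, 210 mm across, 4 mm thick.
- green_center (a point): Centre of the green lens, the same but with green glass and a green tab, in the other cutout; to be left alone.
Mind the look-alikes: they are no part of the job. What is meant by the part that bears mat_center is not brown or turquoise, and is the larger of those in its own colour.

How it is judged:
On the way:
1. the red lens is tilted up by at least 20 degrees with its far edge still down in the foam cutout (angle between red_center's own z axis and vertical above 0.35 rad and z of red_toe in the frame of tray below 0.022 m and x of red_toe in the frame of tray between -0.06 and 0.06 m and y of red_toe in the frame of tray between -0.1 and 0.1 m), for 0.1 s.
At the end, for the whole second after the job is handed in: The red lens lies flat, glass down (within 10 degrees), on the felt mat, its centre within 45 mm of the mat's centre, at rest; the green lens is still in its cutout (within 12 mm) (angle between red_center's own z axis and vertical above 2.96 rad and horizontal distance between red_center and mat_center below 0.045 m and height (world z) of red_center between 0.01 and 0.024 m and distance of red_center from where it was at the start of the episode above 0.1 m and distance of green_center from where it was at the start of the episode below 0.012 m and linear speed of red below 0.02 m/s); the robot touches nothing.
It fails at once if the green lens is lifted or shoved out of its place (more than 12 mm) (distance of green_center from where it was at the start of the episode above 0.012 m).
It fails at once if the red lens is dropped, flopped or flung onto the mat (faster than 0.4 m/s while its centre is less than 60 mm above the counter over the mat) (linear speed of red above 0.4 m/s and height (world z) of red_center below 0.06 m and horizontal distance between red_center and mat_center below 0.105 m).
It also fails if it takes over 45 s, if anything falls off the work surface, if the arm or the gripper's body presses on something with over 40 N, if the wrist force passes 120 N, or if a joint passes its speed limit or range.

### The arm

A 7-joint arm with a two-finger parallel gripper is mounted at the origin on the work surface. World frame = base frame: x ahead of the robot, y to its left, z up, the work surface at z = 0. Lengths are in m, angles in rad, forces in N, time in s.
With the tool pointing down it reaches from about 0.35 to 0.9 m from the base axis. Payload 19.9 kg.
Tool frame: the origin (TCP) lies on the centre line of the jaws, within the pads' length; the fingertips stand 19 mm ahead of it and the grasp point (between the pads) is the TCP (tip_extent is the distance from the TCP to the fingertips, in m); z points along the fingers, x is the direction in which the jaws open and shut, and the axes are right-handed (so a half turn about z gives the same grasp; the last joint's range is limited). The gripper opens to 85 mm and grips with 20 to 120 N. Pads are 22 mm wide; open, the fingers measure 114 mm over their backs; the gripper's body (76 mm by 85 mm) begins 54 mm behind the grasp point. The pads swing forward as they close: fully open they stand 13 mm farther back than shut.
Start: joints at [-1.317, 0.417, -0.01, 1.614, 0.005, 1.111, -0.053], TCP at [0.182, 0.598, 0.25] pointing down, gripper open.
Joint ranges: [-2.81, 2.81], [-0.39, 2.02], [-1.27, 1.25], [0.06, 2.57], [-1.19, 4.33], [0.19, 2], [-2.82, 2.82]. Speed limits (rad/s): [1.89, 1.89, 2.39, 2.39, 3.01, 3.01, 3.01].

### API

Orientations are given as a unit quaternion [w, x, y, z].
In Python, from station import read_state, grab_frame, close_job, tip_extent gives the robot as it stands.
- The arm moves only by the shell command python3 -m pendant 'ROWS' [OPENING]. ROWS is JSON, a list of rows, each an object of numbers: "dx", "dy", "dz": the shift along the world's x, y, z in mm; "wx", "wy", "wz": the turn, a rotation vector about the world's x, y, z in degrees. A call has exactly 8 rows; each row shifts and turns the commanded pose from where the row before left it; what a row does not reach is not made up. A row lasts 1/12 s, in which the tool goes at most 41.7 mm and 7.16 degrees, less where a joint would pass 70% of its speed; a pose out of reach is approached as far as the arm can. A call is refused whole if a number of a shift passes 41.7 or a number of a turn 7.16, either way. A call with a gripper value outside its range is refused whole. OPENING is the opening, from 0 (shut) to 1 (fully open), set as the call begins (- or left out, the last holds). The fingers move at their own pace and stop on an object; the grip force is fixed at half the most. Time passes only in rows, so rows that do not move let the fingers close, or fill a call up. It gives the time, the measured TCP pose, the force and the opening at its end, in the units of the state.
- read_state(): the state, without advancing time (a new reading comes with each control period).
- grab_frame(name): name is "scene" or "top" or "wrist"; returns a dict with "color" (400x640x3 uint8, red, green, blue), "z_map" (400x640 float32, m along the optical axis (not along the pixel's ray), 0 where there is no reading), "K" (3x3 intrinsics, pixels), "k1" (the pictures are not rectified: a ray, as slopes to the right and down, at radius r is drawn at 1 + k1 r^2 times it, then the intrinsics apply), "rvec" (rotation vector, rad) and "tvec" (3), from world to camera coordinates, as OpenCV has them. Camera axes: x right, y down, z forward; pixel columns grow to the right and rows downward; lengths in m; the calibration is good to about 2 mm. A picture is of the moment at which its call begins.
- close_job(): hands the job in, once; it reports no verdict.
The state is a dict: "time": time; "joints": joint angles; "joint_velocities": joint speeds; "effort": joint torques, N m; "tcp_pos": TCP position; "ee_rot": TCP orientation; "ft_force": force on the tool from outside, world axes, zero at the start; "ft_torque": the same for the moment, N m; "gripper_width": finger opening in m.
Only numpy, scipy, OpenCV 4.12 (cv2) and the standard library are available. Lean on these libraries where they do the work, as an engineer would, in place of code of your own. Each camera call takes 0.05 s, during which the arm holds its last target. There are 200 camera calls.

## Working session

There is one attempt and no reset: what is moved stays moved. The work goes in short steps, Python scripts to look and compute and a shell command to move; the robot and the scene stay as the last step left them, time stands still between calls to the robot, and variables do not carry over. Pictures are saved under pics/ and viewed, about 8 in all and at most 12, crops included, and the job is handed in when it is done.

```bash
mkdir -p pics; ls
cat > h.py <<'E'
import numpy as np, cv2
from station import *
def grab(n):
    f=grab_frame(n); f['R']=cv2.Rodrigues(np.array(f['rvec'],float))[0]; f['t']=np.array(f['tvec'],float).ravel(); f['K']=np.array(f['K'],float); return f
def slopes(f,uv):
    uv=np.atleast_2d(np.array(uv,float)); d=np.array([f['k1'],0,0,0,0],float)
    return cv2.undistortPoints(uv.reshape(-1,1,2),f['K'],d).reshape(-1,2)
def plane(f,uv,z):
    s=slopes(f,uv); d=np.c_[s,np.ones(len(s))]@f['R']; c=-f['R'].T@f['t']
    return c+d*((z-c[2])/d[:,2])[:,None]
def cloud(f):
    v,u=np.mgrid[:400,:640]; s=slopes(f,np.c_[u.ravel(),v.ravel()]); Z=f['z_map'].ravel()
    P=(np.c_[s,np.ones(len(s))]*Z[:,None]-f['t'])@f['R']; P[Z==0]=np.nan
    return P.reshape(400,640,3)
def save(f,n): cv2.imwrite('pics/'+n+'.png',f['color'][:,:,::-1])
E
python3 - <<'E'
from h import *
a=grab('top');b=grab('scene')
cv2.imwrite('pics/a.png',np.vstack([cv2.resize(x['color'],(480,300)) for x in (a,b)])[:,:,::-1])
save(a,'top0')
P=cloud(a)
import pickle;pickle.dump((a,b),open('f0.pkl','wb'))
print(read_state(),tip_extent, -a['R'].T@a['t'],-b['R'].T@b['t'])
E
```

```text
pics
{'time': 0.1, 'joints': array([-1.31654493,  0.41792317, -0.01031858,  1.61414348,  0.00474816,
        1.11068969, -0.05297575]), 'joint_velocities': array([ 3.71961458e-04, -1.78975946e-03, -9.32570523e-05, -1.73627210e-03,
        5.11275121e-04,  1.22029306e-03, -8.39868007e-04]), 'effort': array([ 2.85553302e-03, -8.65815067e+01,  6.81808926e-01, -4.35628545e+01,
        1.94668514e-02,  4.90023696e-03, -1.04167580e-05]), 'tcp_pos': array([0.18208375, 0.59756988, 0.24970481]), 'ee_rot': array([ 3.87630534e-04,  8.03552494e-01,  5.95233621e-01, -4.18841411e-04]), 'ft_force': array([0.88464013, 0.75803087, 0.24195217]), 'ft_torque': array([0.01374009, 0.01062513, 0.01565121]), 'gripper_width': 0.08535741266153352} 0.019 [ 0.30727224 -0.01284374  1.01658452] [1.08203188 0.42244894 0.66160035]
```

View pics/a.png

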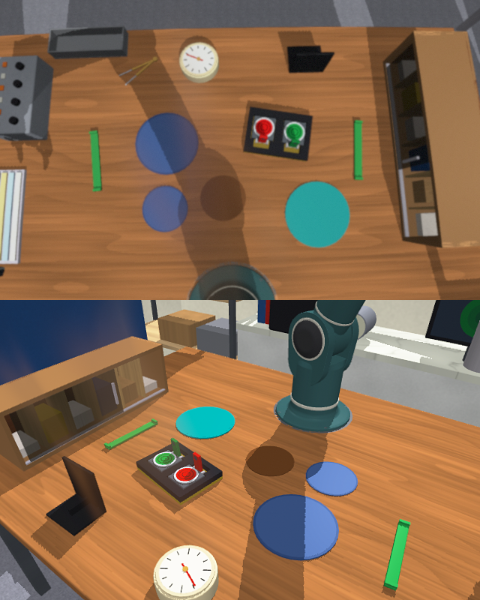

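View pics/top0.png

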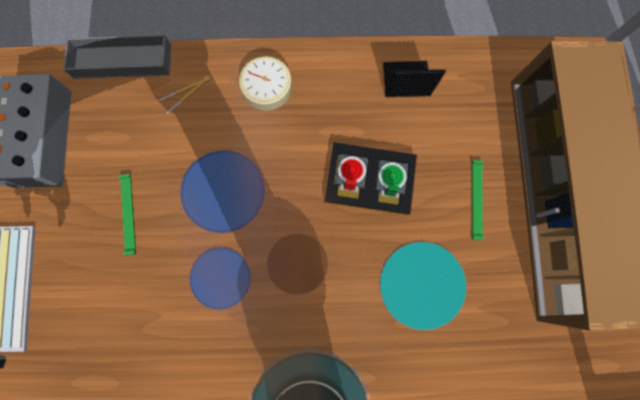

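The top view shows the tray at about (370,178). The red lens is in its left cutout at (351,171), the green one at (392,180), and the tabs are towards the robot. The large blue mat is at (222,191), with a smaller blue decoy at (220,278).

Run:
```python
from h import *
import pickle;a,b=pickle.load(open('f0.pkl','rb'))
P=cloud(a);h=cv2.cvtColor(a['color'],cv2.COLOR_RGB2HSV)
def big(m,roi):
    k=np.zeros_like(m);u0,v0,u1,v1=roi;k[v0:v1,u0:u1]=m[v0:v1,u0:u1]
    n,l,s,c=cv2.connectedComponentsWithStats(k); i=1+s[1:,4].argmax(); return (l==i).astype(np.uint8)
def cont(m): return max(cv2.findContours(m,0,1)[0],key=cv2.contourArea)
m=big(cv2.inRange(h,(105,100,30),(125,255,255)),(170,140,275,240))
c=cont(m).reshape(-1,2); print('mat',cv2.minEnclosingCircle(plane(a,c,.004)[:,:2].astype(np.float32)), 'px',m.sum())
m=big((a['color'].max(2)<60).astype(np.uint8),(315,138,425,222))
c=cont(m).reshape(-1,2); r=cv2.minAreaRect(plane(a,c,.028)[:,:2].astype(np.float32));print('tray',r,cv2.boxPoints(r))
red=cv2.inRange(h,(0,190,90),(4,255,255))|cv2.inRange(h,(174,190,90),(180,255,255))
red=big(red,(330,145,375,205))
q=P[red>0];q=q[~np.isnan(q[:,0])];print('red',len(q));hi=q[q[:,2]>.06];print('tab pts',len(hi),hi.mean(0) if len(hi) else 0,hi.min(0) if len(hi) else 0,hi.max(0) if len(hi) else 0)
print(np.percentile(q,[5,50,95],axis=0))
# scene
Q=cloud(b);h=cv2.cvtColor(b['color'],cv2.COLOR_RGB2HSV)
red=cv2.inRange(h,(0,170,70),(5,255,255))|cv2.inRange(h,(174,170,70),(180,255,255))
red=big(red,(215,180,300,260));q=Q[red>0];q=q[~np.isnan(q[:,0])]
hi=q[q[:,2]>.05];print('scene red',len(q),len(hi),hi.mean(0),np.percentile(hi,[3,97],axis=0))
for f,z in((a,0),(b,0)):
    pt=f['R']@np.array(read_state()['tcp_pos'])+f['t'];print(pt, f['K']@(pt/pt[2]))
cr=np.hstack([cv2.resize(a['color'][130:230,310:430],(480,400),interpolation=2),cv2.resize(b['color'][170:270,170:310],(320,400))])
cv2.imwrite('pics/c.png',cr[:,:,::-1])
```

```text
mat ((0.5288691520690918, 0.20489081740379333), 0.10198674350976944) px 3762
tray ((0.5479567050933838, -0.16427870094776154), (0.20664159953594208, 0.15003865957260132), 80.00006866455078) [[ 0.45613572 -0.25300297]
 [ 0.603895   -0.27905673]
 [ 0.63977766 -0.07555443]
 [ 0.4920184  -0.04950067]]
red 399
tab pts 57 [ 0.52358537 -0.10845678  0.07791613] [ 0.51795353 -0.11943763  0.06009977] [ 0.53040069 -0.09707887  0.08478745]
[[ 0.52001478 -0.13640796  0.03307731]
 [ 0.5623838  -0.11491915  0.03617402]
 [ 0.58638613 -0.09749927  0.08260407]]<stdin>:20: RuntimeWarning: Mean of empty slice.
  ret = um.true_divide(
Traceback (most recent call last):
IndexError: index -1 is out of bounds for axis 0 with size 0
```

```bash
python3 -m pendant '[{"dx":14.2,"dy":-29.4,"wz":-3.46},{"dx":14.2,"dy":-29.4,"wz":-3.46},{"dx":14.2,"dy":-29.4,"wz":-3.46},{"dx":14.2,"dy":-29.4,"wz":-3.46},{"dx":14.2,"dy":-29.4,"wz":-3.46},{"dx":14.2,"dy":-29.4,"wz":-3.46},{"dx":14.2,"dy":-29.4,"wz":-3.46},{"dx":14.2,"dy":-29.4,"wz":-3.46}]' 1
python3 -m pendant '[{"dx":14.2,"dy":-29.4,"wz":-3.46},{"dx":14.2,"dy":-29.4,"wz":-3.46},{"dx":14.2,"dy":-29.4,"wz":-3.46},{"dx":14.2,"dy":-29.4,"wz":-3.46},{"dx":14.2,"dy":-29.4,"wz":-3.46},{"dx":14.2,"dy":-29.4,"wz":-3.46},{"dx":14.2,"dy":-29.4,"wz":-3.46},{"dx":14.2,"dy":-29.4,"wz":-3.46}]'
python3 -m pendant '[{"dx":14.2,"dy":-29.4,"wz":-3.46},{"dx":14.2,"dy":-29.4,"wz":-3.46},{"dx":14.2,"dy":-29.4,"wz":-3.46},{"dx":14.2,"dy":-29.4,"wz":-3.46},{"dx":14.2,"dy":-29.4,"wz":-3.46},{"dx":14.2,"dy":-29.4,"wz":-3.46},{"dx":14.2,"dy":-29.4,"wz":-3.46},{"dx":14.2,"dy":-29.4,"wz":-3.46}]'
python3 -m pendant '[{"dz":-10},{"dz":-10},{"dz":-10},{"dz":-10},{"dz":-10},{"dz":-10},{},{}]'
python3 - <<'E'
from h import *
from scipy.spatial.transform import Rotation as Ro
s=read_state();q=s['ee_rot'];print(s['time'],s['tcp_pos'],Ro.from_quat(np.r_[q[1:],q[0]]).as_matrix().round(3))
f=grab('wrist');save(f,'w1');P=cloud(f);h=cv2.cvtColor(f['color'],cv2.COLOR_RGB2HSV)
red=cv2.inRange(h,(0,150,60),(6,255,255))|cv2.inRange(h,(172,150,60),(180,255,255))
q=P[red>0];q=q[~np.isnan(q[:,0])];t=q[(q[:,2]>.055)&(q[:,2]<.1)];t2=t[t[:,2]>np.percentile(t[:,2],95)-.004]
print(len(q),len(t),np.percentile(t,[2,50,98],axis=0));print('top face',len(t2),cv2.minAreaRect(t2[:,:2].astype(np.float32)),np.median(t2,0))
E
```

```text
0.1 [0.18208375 0.59756988 0.24970481] [[ 0.291  0.957 -0.   ]
 [ 0.957 -0.291 -0.001]
 [-0.001  0.    -1.   ]]validation failed for argument at $[0]...
validation failed for argument at $[0]...
validation failed for argument at $[0]...
validation failed for argument at $[0]...
Traceback (most recent call last):
IndexError: index -1 is out of bounds for axis 0 with size 0
```

View pics/w1.png

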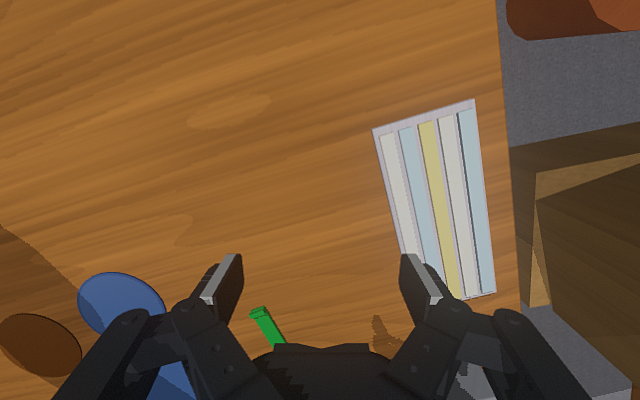

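The calls were refused, so the arm is still at its start and the picture shows only the table. The rows probably need all six keys.

```bash
python3 -m pendant '[{"dx":14.2,"dy":-29.4,"dz":0,"wx":0,"wy":0,"wz":-3.46},{"dx":14.2,"dy":-29.4,"dz":0,"wx":0,"wy":0,"wz":-3.46},{"dx":14.2,"dy":-29.4,"dz":0,"wx":0,"wy":0,"wz":-3.46},{"dx":14.2,"dy":-29.4,"dz":0,"wx":0,"wy":0,"wz":-3.46},{"dx":14.2,"dy":-29.4,"dz":0,"wx":0,"wy":0,"wz":-3.46},{"dx":14.2,"dy":-29.4,"dz":0,"wx":0,"wy":0,"wz":-3.46},{"dx":14.2,"dy":-29.4,"dz":0,"wx":0,"wy":0,"wz":-3.46},{"dx":14.2,"dy":-29.4,"dz":0,"wx":0,"wy":0,"wz":-3.46}]' 1
```

```text
time: 0.82
tcp_pos: [0.2961, 0.361, 0.2502]
ee_rot: [-0.0, 0.923, 0.384, -0.0]
ft_force: [-0.4, 0.6, 0.5]
gripper_width: 0.0854
```

```bash
python3 -m pendant '[{"dx":14.2,"dy":-29.4,"dz":0,"wx":0,"wy":0,"wz":-3.46},{"dx":14.2,"dy":-29.4,"dz":0,"wx":0,"wy":0,"wz":-3.46},{"dx":14.2,"dy":-29.4,"dz":0,"wx":0,"wy":0,"wz":-3.46},{"dx":14.2,"dy":-29.4,"dz":0,"wx":0,"wy":0,"wz":-3.46},{"dx":14.2,"dy":-29.4,"dz":0,"wx":0,"wy":0,"wz":-3.46},{"dx":14.2,"dy":-29.4,"dz":0,"wx":0,"wy":0,"wz":-3.46},{"dx":14.2,"dy":-29.4,"dz":0,"wx":0,"wy":0,"wz":-3.46},{"dx":14.2,"dy":-29.4,"dz":0,"wx":0,"wy":0,"wz":-3.46}]'
python3 -m pendant '[{"dx":14.2,"dy":-29.4,"dz":0,"wx":0,"wy":0,"wz":-3.46},{"dx":14.2,"dy":-29.4,"dz":0,"wx":0,"wy":0,"wz":-3.46},{"dx":14.2,"dy":-29.4,"dz":0,"wx":0,"wy":0,"wz":-3.46},{"dx":14.2,"dy":-29.4,"dz":0,"wx":0,"wy":0,"wz":-3.46},{"dx":14.2,"dy":-29.4,"dz":0,"wx":0,"wy":0,"wz":-3.46},{"dx":14.2,"dy":-29.4,"dz":0,"wx":0,"wy":0,"wz":-3.46},{"dx":14.2,"dy":-29.4,"dz":0,"wx":0,"wy":0,"wz":-3.46},{"dx":14.2,"dy":-29.4,"dz":0,"wx":0,"wy":0,"wz":-3.46}]'
python3 -m pendant '[{"dx":0,"dy":0,"dz":-10,"wx":0,"wy":0,"wz":0},{"dx":0,"dy":0,"dz":-10,"wx":0,"wy":0,"wz":0},{"dx":0,"dy":0,"dz":-10,"wx":0,"wy":0,"wz":0},{"dx":0,"dy":0,"dz":-10,"wx":0,"wy":0,"wz":0},{"dx":0,"dy":0,"dz":-10,"wx":0,"wy":0,"wz":0},{"dx":0,"dy":0,"dz":-10,"wx":0,"wy":0,"wz":0},{"dx":0,"dy":0,"dz":0,"wx":0,"wy":0,"wz":0},{"dx":0,"dy":0,"dz":0,"wx":0,"wy":0,"wz":0}]'
python3 - <<'E'
from h import *
f=grab('wrist');save(f,'w2');P=cloud(f);h=cv2.cvtColor(f['color'],cv2.COLOR_RGB2HSV)
red=cv2.inRange(h,(0,150,60),(6,255,255))|cv2.inRange(h,(172,150,60),(180,255,255))
q=P[red>0];q=q[~np.isnan(q[:,0])];t=q[(q[:,2]>.05)&(q[:,2]<.1)]
print(len(q),len(t))
if len(t):
  t2=t[t[:,2]>np.percentile(t[:,2],95)-.004]
  print(np.percentile(t,[2,50,98],axis=0));print('top face',len(t2),cv2.minAreaRect(t2[:,:2].astype(np.float32)),np.median(t2,0))
E
```

```text
time: 1.48
tcp_pos: [0.4097, 0.1259, 0.2504]
ee_rot: [-0.0, 0.988, 0.152, 0.0]
ft_force: [0.8, -0.1, 0.1]
gripper_width: 0.0853
time: 2.15
tcp_pos: [0.5234, -0.1092, 0.2502]
ee_rot: [-0.0, 0.996, -0.088, -0.0]
ft_force: [0.5, -0.4, -0.4]
gripper_width: 0.0856
time: 2.82
tcp_pos: [0.5227, -0.1075, 0.1899]
ee_rot: [0.0, 0.996, -0.087, -0.0]
ft_force: [-0.4, 0.5, -0.9]
gripper_width: 0.0852
2458 417
[[ 0.51996665 -0.12039698  0.05311559]
 [ 0.52619892 -0.10434816  0.08032144]
 [ 0.53205178 -0.09553441  0.08203105]]
top face 296 ((0.5265207886695862, -0.1086125522851944), (0.025457538664340973, 0.009202497079968452), 79.98576354980469) [ 0.5264341  -0.10784251  0.08080975]
```

View pics/w2.png

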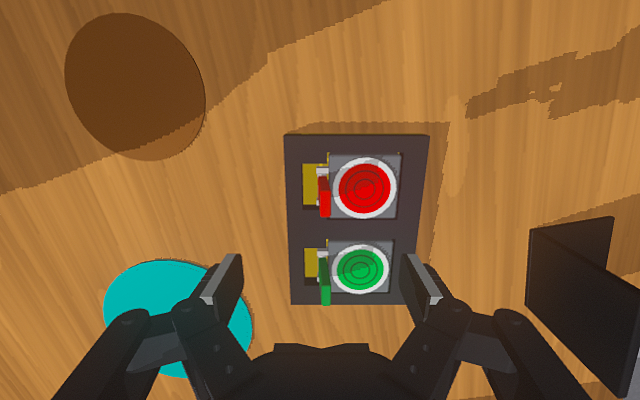

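The wrist view shows the red tab at (324,195), with the jaw axis square to it. It measures (0.5265, -0.1086), top at 0.081, yaw -10°.

```bash
python3 -m pendant '[{"dx":2,"dy":-0.5,"dz":-12,"wx":0,"wy":0,"wz":0},{"dx":2,"dy":-0.5,"dz":-12,"wx":0,"wy":0,"wz":0},{"dx":0,"dy":0,"dz":-12,"wx":0,"wy":0,"wz":0},{"dx":0,"dy":0,"dz":-12,"wx":0,"wy":0,"wz":0},{"dx":0,"dy":0,"dz":-12,"wx":0,"wy":0,"wz":0},{"dx":0,"dy":0,"dz":-12,"wx":0,"wy":0,"wz":0},{"dx":0,"dy":0,"dz":-12,"wx":0,"wy":0,"wz":0},{"dx":0,"dy":0,"dz":-12,"wx":0,"wy":0,"wz":0}]'
python3 -m pendant '[{"dx":0,"dy":0,"dz":-8,"wx":0,"wy":0,"wz":0},{"dx":0,"dy":0,"dz":-8,"wx":0,"wy":0,"wz":0},{"dx":0,"dy":0,"dz":-8,"wx":0,"wy":0,"wz":0},{"dx":0,"dy":0,"dz":-7,"wx":0,"wy":0,"wz":0},{"dx":0,"dy":0,"dz":0,"wx":0,"wy":0,"wz":0},{"dx":0,"dy":0,"dz":0,"wx":0,"wy":0,"wz":0},{"dx":0,"dy":0,"dz":0,"wx":0,"wy":0,"wz":0},{"dx":0,"dy":0,"dz":0,"wx":0,"wy":0,"wz":0}]'
python3 -m pendant '[{"dx":0,"dy":0,"dz":0,"wx":0,"wy":0,"wz":0},{"dx":0,"dy":0,"dz":0,"wx":0,"wy":0,"wz":0},{"dx":0,"dy":0,"dz":0,"wx":0,"wy":0,"wz":0},{"dx":0,"dy":0,"dz":0,"wx":0,"wy":0,"wz":0},{"dx":0,"dy":0,"dz":0,"wx":0,"wy":0,"wz":0},{"dx":0,"dy":0,"dz":0,"wx":0,"wy":0,"wz":0},{"dx":0,"dy":0,"dz":0,"wx":0,"wy":0,"wz":0},{"dx":0,"dy":0,"dz":0,"wx":0,"wy":0,"wz":0}]' 0
```

```text
time: 3.53
tcp_pos: [0.5269, -0.1088, 0.0929]
ee_rot: [0.0, 0.996, -0.087, -0.0]
ft_force: [-0.1, 0.3, -0.5]
gripper_width: 0.0854
time: 4.2
tcp_pos: [0.5273, -0.1088, 0.0637]
ee_rot: [-0.0, 0.996, -0.087, 0.0]
ft_force: [-0.3, -0.3, 0.2]
gripper_width: 0.0854
time: 4.87
tcp_pos: [0.5261, -0.1086, 0.0631]
ee_rot: [-0.0, 0.996, -0.087, -0.001]
ft_force: [-6.3, 1.9, 6.5]
gripper_width: 0.0093
```

```bash
python3 -m pendant '[{"dx":0.6,"dy":-0.1,"dz":6,"wx":0,"wy":0,"wz":0},{"dx":0.6,"dy":-0.1,"dz":6,"wx":0,"wy":0,"wz":0},{"dx":0.6,"dy":-0.1,"dz":6,"wx":0,"wy":0,"wz":0},{"dx":0.6,"dy":-0.1,"dz":6,"wx":0,"wy":0,"wz":0},{"dx":0.6,"dy":-0.1,"dz":6,"wx":0,"wy":0,"wz":0},{"dx":0.6,"dy":-0.1,"dz":5,"wx":0,"wy":0,"wz":0},{"dx":0.6,"dy":-0.1,"dz":5,"wx":0,"wy":0,"wz":0},{"dx":0,"dy":0,"dz":0,"wx":0,"wy":0,"wz":0}]'
python3 - <<'E'
from h import *
a=grab('wrist');b=grab('scene')
cv2.imwrite('pics/l1.png',np.hstack([cv2.resize(a['color'],(480,300)),cv2.resize(b['color'][160:280,170:310],(320,300))])[:,:,::-1])
E
```

```text
time: 5.53
tcp_pos: [0.5319, -0.1096, 0.1043]
ee_rot: [0.0, 0.996, -0.087, 0.001]
ft_force: [-0.5, 0.4, 0.1]
gripper_width: 0.0091
```

View pics/l1.png

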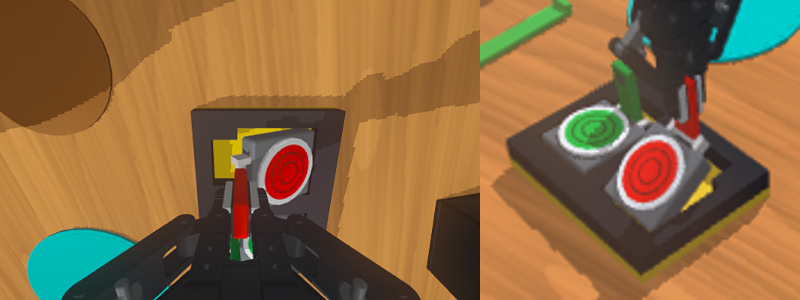

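The red lens is tilted about 30° with its far edge still in the cutout, and the green lens is undisturbed. I'll keep lifting.

```bash
python3 -m pendant '[{"dx":3,"dy":-0.5,"dz":4,"wx":0,"wy":0,"wz":0},{"dx":3,"dy":-0.5,"dz":4,"wx":0,"wy":0,"wz":0},{"dx":3,"dy":-0.5,"dz":4,"wx":0,"wy":0,"wz":0},{"dx":4,"dy":-0.7,"dz":5,"wx":0,"wy":0,"wz":0},{"dx":5,"dy":-0.9,"dz":5,"wx":0,"wy":0,"wz":0},{"dx":5,"dy":-0.9,"dz":6,"wx":0,"wy":0,"wz":0},{"dx":5,"dy":-0.9,"dz":6,"wx":0,"wy":0,"wz":0},{"dx":4,"dy":-0.7,"dz":6,"wx":0,"wy":0,"wz":0}]'
python3 -m pendant '[{"dx":0,"dy":0,"dz":8,"wx":0,"wy":0,"wz":0},{"dx":0,"dy":0,"dz":12,"wx":0,"wy":0,"wz":0},{"dx":0,"dy":0,"dz":12,"wx":0,"wy":0,"wz":0},{"dx":0,"dy":0,"dz":12,"wx":0,"wy":0,"wz":0},{"dx":0,"dy":0,"dz":12,"wx":0,"wy":0,"wz":0},{"dx":0,"dy":0,"dz":10,"wx":0,"wy":0,"wz":0},{"dx":0,"dy":0,"dz":8,"wx":0,"wy":0,"wz":0},{"dx":0,"dy":0,"dz":0,"wx":0,"wy":0,"wz":0}]'
python3 - <<'E'
from h import *
b=grab('scene');a=grab('wrist')
cv2.imwrite('pics/l2.png',np.hstack([cv2.resize(a['color'],(480,300)),cv2.resize(b['color'][120:280,150:320],(320,300))])[:,:,::-1])
E
```

```text
time: 6.3
tcp_pos: [0.5637, -0.1152, 0.1439]
ee_rot: [0.0, 0.996, -0.087, -0.0]
ft_force: [-0.5, 0.1, -3.4]
gripper_width: 0.0093
time: 6.97
tcp_pos: [0.5638, -0.1152, 0.2192]
ee_rot: [-0.0, 0.996, -0.087, 0.001]
ft_force: [-0.4, 0.7, -2.2]
gripper_width: 0.0092
```

View pics/l2.png

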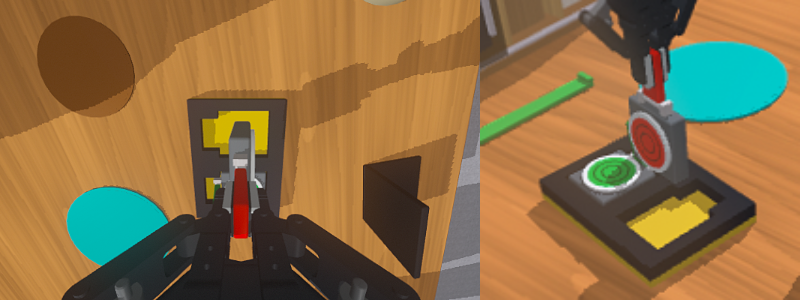

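```bash
python3 -m pendant '[{"dx":-1.5,"dy":5,"dz":0,"wx":0,"wy":0,"wz":0},{"dx":-2.5,"dy":10,"dz":0,"wx":0,"wy":0,"wz":0},{"dx":-3.5,"dy":14,"dz":0,"wx":0,"wy":0,"wz":0},{"dx":-4,"dy":15,"dz":0,"wx":0,"wy":0,"wz":0},{"dx":-4,"dy":15,"dz":0,"wx":0,"wy":0,"wz":0},{"dx":-4,"dy":15,"dz":0,"wx":0,"wy":0,"wz":0},{"dx":-4,"dy":15,"dz":0,"wx":0,"wy":0,"wz":0},{"dx":-4,"dy":15,"dz":0,"wx":0,"wy":0,"wz":0}]'
python3 -m pendant '[{"dx":-4,"dy":15,"dz":0,"wx":0,"wy":0,"wz":0},{"dx":-4,"dy":15,"dz":0,"wx":0,"wy":0,"wz":0},{"dx":-4,"dy":15,"dz":0,"wx":0,"wy":0,"wz":0},{"dx":-4,"dy":15,"dz":0,"wx":0,"wy":0,"wz":0},{"dx":-4,"dy":15,"dz":0,"wx":0,"wy":0,"wz":0},{"dx":-4,"dy":15,"dz":0,"wx":0,"wy":0,"wz":0},{"dx":-4,"dy":15,"dz":0,"wx":0,"wy":0,"wz":0},{"dx":-4,"dy":15,"dz":0,"wx":0,"wy":0,"wz":0}]'
python3 -m pendant '[{"dx":-4,"dy":15,"dz":0,"wx":0,"wy":0,"wz":0},{"dx":-4,"dy":15,"dz":0,"wx":0,"wy":0,"wz":0},{"dx":-4,"dy":15,"dz":0,"wx":0,"wy":0,"wz":0},{"dx":-4,"dy":15,"dz":0,"wx":0,"wy":0,"wz":0},{"dx":-4,"dy":15,"dz":0,"wx":0,"wy":0,"wz":0},{"dx":-3,"dy":14,"dz":0,"wx":0,"wy":0,"wz":0},{"dx":-2,"dy":10,"dz":0,"wx":0,"wy":0,"wz":0},{"dx":-1,"dy":6,"dz":0,"wx":0,"wy":0,"wz":0}]'
python3 -m pendant '[{"dx":0,"dy":0,"dz":-6,"wx":0,"wy":0,"wz":0},{"dx":0,"dy":0,"dz":-12,"wx":0,"wy":0,"wz":0},{"dx":0,"dy":0,"dz":-14,"wx":0,"wy":0,"wz":0},{"dx":0,"dy":0,"dz":-14,"wx":0,"wy":0,"wz":0},{"dx":0,"dy":0,"dz":-14,"wx":0,"wy":0,"wz":0},{"dx":0,"dy":0,"dz":-12,"wx":0,"wy":0,"wz":0},{"dx":0,"dy":0,"dz":-6,"wx":0,"wy":0,"wz":0},{"dx":0,"dy":0,"dz":0,"wx":0,"wy":0,"wz":0}]'
python3 - <<'E'
from h import *
a=grab('scene');b=grab('wrist')
cv2.imwrite('pics/m1.png',np.hstack([cv2.resize(a['color'][100:400,220:540],(480,450)),cv2.resize(b['color'],(320,200))[:0].reshape(0,320,3) if 0 else cv2.copyMakeBorder(cv2.resize(b['color'],(320,200)),0,250,0,0,0)])[:,:,::-1])
E
```

```text
time: 7.73
tcp_pos: [0.5349, -0.0093, 0.2168]
ee_rot: [0.0, 0.996, -0.087, -0.0]
ft_force: [-0.7, 1.1, -3.2]
gripper_width: 0.0093
time: 8.4
tcp_pos: [0.5027, 0.1104, 0.2168]
ee_rot: [0.0, 0.996, -0.087, -0.0]
ft_force: [0.4, 0.1, -3.6]
gripper_width: 0.0095
time: 9.07
tcp_pos: [0.4767, 0.2156, 0.2169]
ee_rot: [0.0, 0.996, -0.086, -0.0]
ft_force: [0.0, 0.9, -2.4]
gripper_width: 0.009
time: 9.73
tcp_pos: [0.4771, 0.213, 0.1377]
ee_rot: [0.001, 0.996, -0.087, -0.001]
ft_force: [-0.2, 0.5, -3.3]
gripper_width: 0.0092
```

View pics/m1.png

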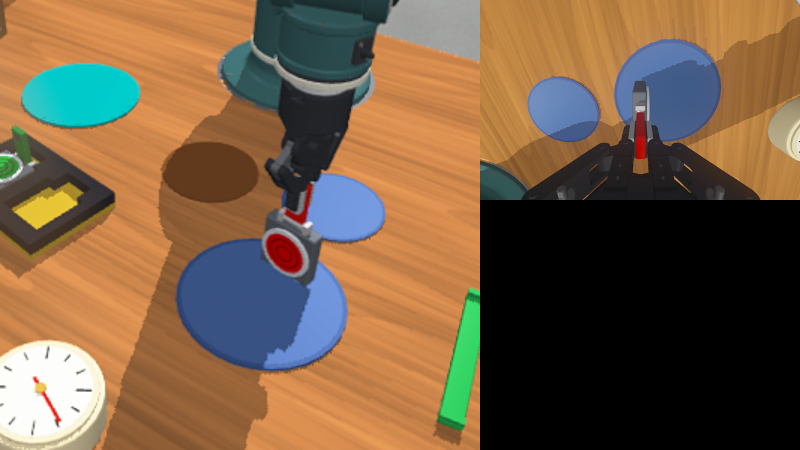

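The lens hangs just above the inner half of the mat, glass facing away from the base. Now I'll lower it slowly until it touches.

```bash
python3 -m pendant '[{"dx":0,"dy":0,"dz":-2,"wx":0,"wy":0,"wz":0},{"dx":0,"dy":0,"dz":-2,"wx":0,"wy":0,"wz":0},{"dx":0,"dy":0,"dz":-2,"wx":0,"wy":0,"wz":0},{"dx":0,"dy":0,"dz":-1.5,"wx":0,"wy":0,"wz":0},{"dx":0,"dy":0,"dz":-1,"wx":0,"wy":0,"wz":0},{"dx":0,"dy":0,"dz":-0.5,"wx":0,"wy":0,"wz":0},{"dx":0,"dy":0,"dz":0,"wx":0,"wy":0,"wz":0},{"dx":0,"dy":0,"dz":0,"wx":0,"wy":0,"wz":0}]'
```

```text
time: 10.5
tcp_pos: [0.4777, 0.214, 0.1303]
ee_rot: [-0.0, 0.996, -0.087, 0.0]
ft_force: [-0.4, 0.7, -3.2]
gripper_width: 0.0095
```

```bash
python3 -m pendant '[{"dx":0,"dy":0,"dz":-0.5,"wx":0,"wy":0,"wz":0},{"dx":0,"dy":0,"dz":-0.5,"wx":0,"wy":0,"wz":0},{"dx":0,"dy":0,"dz":-0.5,"wx":0,"wy":0,"wz":0},{"dx":0,"dy":0,"dz":-0.5,"wx":0,"wy":0,"wz":0},{"dx":0,"dy":0,"dz":0,"wx":0,"wy":0,"wz":0},{"dx":0,"dy":0,"dz":0,"wx":0,"wy":0,"wz":0},{"dx":0,"dy":0,"dz":0,"wx":0,"wy":0,"wz":0},{"dx":0,"dy":0,"dz":0,"wx":0,"wy":0,"wz":0}]'
```

```text
time: 11.17
tcp_pos: [0.4784, 0.214, 0.1291]
ee_rot: [-0.0, 0.996, -0.087, 0.001]
ft_force: [-1.3, -2.2, 12.1]
gripper_width: 0.0092
```

```bash
python3 -m pendant '[{"dx":3,"dy":-0.5,"dz":0.4,"wx":0,"wy":0,"wz":0},{"dx":3,"dy":-0.5,"dz":0.3,"wx":0,"wy":0,"wz":0},{"dx":3,"dy":-0.5,"dz":0.2,"wx":0,"wy":0,"wz":0},{"dx":3,"dy":-0.5,"dz":0,"wx":0,"wy":0,"wz":0},{"dx":3,"dy":-0.5,"dz":0,"wx":0,"wy":0,"wz":0},{"dx":3,"dy":-0.5,"dz":0,"wx":0,"wy":0,"wz":0},{"dx":3,"dy":-0.5,"dz":-0.4,"wx":0,"wy":0,"wz":0},{"dx":3,"dy":-0.6,"dz":-0.7,"wx":0,"wy":0,"wz":0}]'
python3 - <<'E'
from h import *
a=grab('scene');b=grab('wrist')
cv2.imwrite('pics/m2.png',np.hstack([cv2.resize(a['color'][160:340,310:470],(400,450)),cv2.copyMakeBorder(cv2.resize(b['color'],(400,250)),0,200,0,0,0)])[:,:,::-1])
E
```

```text
time: 11.83
tcp_pos: [0.502, 0.2098, 0.128]
ee_rot: [0.0, 0.996, -0.087, -0.0]
ft_force: [1.0, -0.2, 3.0]
gripper_width: 0.0092
```

View pics/m2.png

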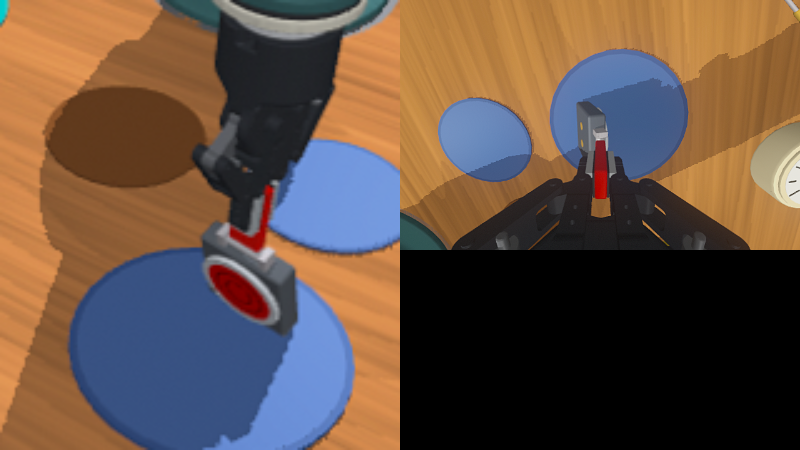

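The lens is tipping: its back shows in the wrist view and its toe is held on the felt. I'll follow the arc down.

```bash
python3 -m pendant '[{"dx":5.4,"dy":-1,"dz":-0.8,"wx":0,"wy":0,"wz":0},{"dx":5.4,"dy":-1,"dz":-1.3,"wx":0,"wy":0,"wz":0},{"dx":4.9,"dy":-0.9,"dz":-1.6,"wx":0,"wy":0,"wz":0},{"dx":4.9,"dy":-0.9,"dz":-1.8,"wx":0,"wy":0,"wz":0},{"dx":4.9,"dy":-0.9,"dz":-2.3,"wx":0,"wy":0,"wz":0},{"dx":4.9,"dy":-0.9,"dz":-2.7,"wx":0,"wy":0,"wz":0},{"dx":4,"dy":-0.7,"dz":-2.4,"wx":0,"wy":0,"wz":0},{"dx":4,"dy":-0.7,"dz":-2.8,"wx":0,"wy":0,"wz":0}]'
python3 -m pendant '[{"dx":4,"dy":-0.7,"dz":-3.2,"wx":0,"wy":0,"wz":0},{"dx":4,"dy":-0.7,"dz":-3.5,"wx":0,"wy":0,"wz":0},{"dx":3.4,"dy":-0.6,"dz":-3.6,"wx":0,"wy":0,"wz":0},{"dx":3.4,"dy":-0.6,"dz":-4,"wx":0,"wy":0,"wz":0},{"dx":3,"dy":-0.5,"dz":-3.9,"wx":0,"wy":0,"wz":0},{"dx":3,"dy":-0.5,"dz":-4.4,"wx":0,"wy":0,"wz":0},{"dx":2.5,"dy":-0.4,"dz":-4.2,"wx":0,"wy":0,"wz":0},{"dx":2.5,"dy":-0.4,"dz":-4.9,"wx":0,"wy":0,"wz":0}]'
python3 - <<'E'
from h import *
a=grab('scene');b=grab('wrist')
cv2.imwrite('pics/m3.png',np.hstack([cv2.resize(a['color'][160:340,310:470],(400,450)),cv2.copyMakeBorder(cv2.resize(b['color'],(400,250)),0,200,0,0,0)])[:,:,::-1])
E
```

```text
time: 12.6
tcp_pos: [0.5405, 0.2027, 0.112]
ee_rot: [0.0, 0.996, -0.087, -0.0]
ft_force: [-0.4, 0.4, -1.8]
gripper_width: 0.0091
time: 13.27
tcp_pos: [0.5663, 0.1984, 0.0803]
ee_rot: [-0.0, 0.996, -0.087, 0.0]
ft_force: [2.0, -0.3, -1.1]
gripper_width: 0.0089
```

View pics/m3.png

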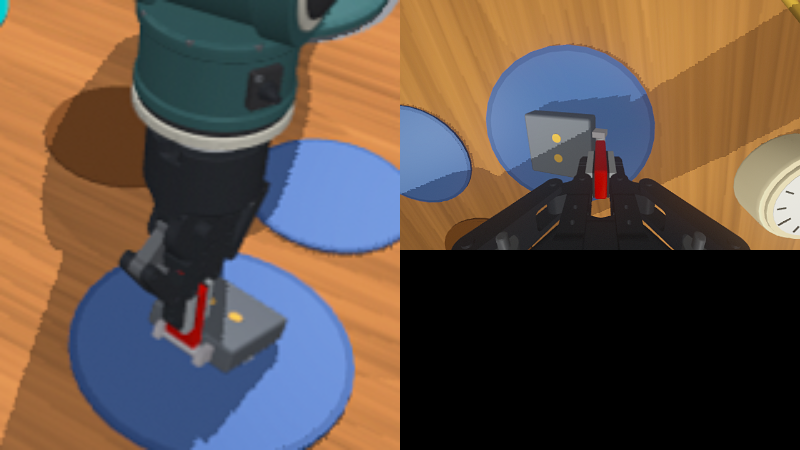

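```bash
python3 -m pendant '[{"dx":1.5,"dy":-0.3,"dz":-5,"wx":0,"wy":0,"wz":0},{"dx":1.5,"dy":-0.3,"dz":-5,"wx":0,"wy":0,"wz":0},{"dx":1.2,"dy":-0.2,"dz":-4,"wx":0,"wy":0,"wz":0},{"dx":1,"dy":-0.2,"dz":-3,"wx":0,"wy":0,"wz":0},{"dx":0.8,"dy":-0.1,"dz":-2,"wx":0,"wy":0,"wz":0},{"dx":0.5,"dy":0,"dz":-1,"wx":0,"wy":0,"wz":0},{"dx":0,"dy":0,"dz":-0.5,"wx":0,"wy":0,"wz":0},{"dx":0,"dy":0,"dz":0,"wx":0,"wy":0,"wz":0}]'
python3 - <<'E'
from h import *
b=grab('wrist');P=cloud(b);h=b['color'].astype(int)
g=(h.max(2)-h.min(2)<25)&(h.max(2)>70)&(abs(P[:,:,2]-.028)<.012)&(np.hypot(P[:,:,0]-.529,P[:,:,1]-.205)<.1)
p=P[g];A=np.c_[p[:,:2],np.ones(len(p))];c=np.linalg.lstsq(A,p[:,2],rcond=None)[0]
print(len(p),'tilt',np.degrees(np.hypot(*c[:2])),p[:,2].mean(),cv2.minAreaRect(p[:,:2].astype(np.float32)))
E
```

```text
time: 14.03
tcp_pos: [0.5722, 0.1973, 0.0601]
ee_rot: [0.0, 0.996, -0.087, -0.0]
ft_force: [-0.9, 0.3, -1.0]
gripper_width: 0.0091
10879 tilt 1.7167038136438455 0.02783883405552279 ((0.5340831279754639, 0.20377296209335327), (0.07231723517179489, 0.08825760334730148), 80.13080596923828)
```

The lens is nearly flat (1.7°) and centred on the mat. I'll lower it the last millimetre, let go and back off upward.

```bash
python3 -m pendant '[{"dx":0,"dy":0,"dz":-0.5,"wx":0,"wy":0,"wz":0},{"dx":0,"dy":0,"dz":-0.5,"wx":0,"wy":0,"wz":0},{"dx":0,"dy":0,"dz":0,"wx":0,"wy":0,"wz":0},{"dx":0,"dy":0,"dz":0,"wx":0,"wy":0,"wz":0},{"dx":0,"dy":0,"dz":0,"wx":0,"wy":0,"wz":0},{"dx":0,"dy":0,"dz":0,"wx":0,"wy":0,"wz":0},{"dx":0,"dy":0,"dz":0,"wx":0,"wy":0,"wz":0},{"dx":0,"dy":0,"dz":0,"wx":0,"wy":0,"wz":0}]'
python3 -m pendant '[{"dx":0,"dy":0,"dz":0,"wx":0,"wy":0,"wz":0},{"dx":0,"dy":0,"dz":0,"wx":0,"wy":0,"wz":0},{"dx":0,"dy":0,"dz":0,"wx":0,"wy":0,"wz":0},{"dx":0,"dy":0,"dz":0,"wx":0,"wy":0,"wz":0},{"dx":0,"dy":0,"dz":0,"wx":0,"wy":0,"wz":0},{"dx":0,"dy":0,"dz":0,"wx":0,"wy":0,"wz":0},{"dx":0,"dy":0,"dz":0,"wx":0,"wy":0,"wz":0},{"dx":0,"dy":0,"dz":0,"wx":0,"wy":0,"wz":0}]' 1
python3 -m pendant '[{"dx":0,"dy":0,"dz":5,"wx":0,"wy":0,"wz":0},{"dx":0,"dy":0,"dz":15,"wx":0,"wy":0,"wz":0},{"dx":0,"dy":0,"dz":25,"wx":0,"wy":0,"wz":0},{"dx":0,"dy":0,"dz":25,"wx":0,"wy":0,"wz":0},{"dx":0,"dy":0,"dz":25,"wx":0,"wy":0,"wz":0},{"dx":0,"dy":0,"dz":25,"wx":0,"wy":0,"wz":0},{"dx":0,"dy":0,"dz":10,"wx":0,"wy":0,"wz":0},{"dx":0,"dy":0,"dz":0,"wx":0,"wy":0,"wz":0}]'
python3 - <<'E'
from h import *
a=grab('scene');b=grab('wrist');P=cloud(b);h=b['color'].astype(int)
g=(h.max(2)-h.min(2)<25)&(h.max(2)>70)&(abs(P[:,:,2]-.028)<.012)&(np.hypot(P[:,:,0]-.529,P[:,:,1]-.205)<.1)
p=P[g];A=np.c_[p[:,:2],np.ones(len(p))];c=np.linalg.lstsq(A,p[:,2],rcond=None)[0]
print(len(p),'tilt',np.degrees(np.hypot(*c[:2])),p[:,2].mean(),cv2.minAreaRect(p[:,:2].astype(np.float32)))
cv2.imwrite('pics/e.png',np.hstack([cv2.resize(a['color'][150:350,170:490],(480,300)),cv2.resize(b['color'],(320,200)).repeat(1,0) if 0 else cv2.copyMakeBorder(cv2.resize(b['color'],(320,200)),0,100,0,0,0)])[:,:,::-1])
E
```

```text
time: 14.75
tcp_pos: [0.5725, 0.1973, 0.0592]
ee_rot: [0.0, 0.996, -0.087, 0.0]
ft_force: [0.2, -0.7, -1.4]
gripper_width: 0.0088
time: 15.42
tcp_pos: [0.5724, 0.1973, 0.0592]
ee_rot: [0.0, 0.996, -0.087, -0.0]
ft_force: [-0.9, -0.3, -0.2]
gripper_width: 0.0853
time: 16.08
tcp_pos: [0.5734, 0.1976, 0.192]
ee_rot: [-0.001, 0.996, -0.087, 0.002]
ft_force: [-0.6, 0.7, 0.2]
gripper_width: 0.0852
4296 tilt 1.1164873261939199 0.02773415862759231 ((0.5347992181777954, 0.20437166094779968), (0.07120659202337265, 0.08679056167602539), 79.91079711914062)
```

View pics/e.png

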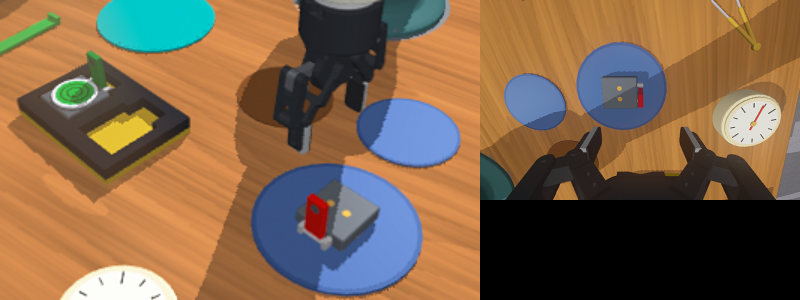

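The red lens lies glass down in the middle of the mat, the green lens is still in its cutout, and the gripper is clear.

```bash
python3 -c "
from station import *
print(close_job())"
```

```text
the job is handed in; nothing more can be done
None
```

The red lens is lying glass down near the middle of the large blue mat, and I handed the job in at about 16 s of the 45 s allowed. I gripped it by its tab and tilted it about 30° (judged from the picture) with its far edge still in the foam. Then I carried it over, set its far edge on the felt and rolled it down slowly along an arc before letting go.

**Last checks:**
- **Lens:** its back is level to about 1° at 28 mm height. Its centre is about 1 mm from the mat's centre going by the gripper position. The camera outline, which includes the hinge, put it about 6 mm off.
- **Green lens:** it looked undisturbed in its cutout in the last picture; I did not measure its position.
- **Gripper:** open and well clear, about 190 mm above the counter.
- **Forces:** the highest wrist reading I saw was about 12 N, when the lens first touched the mat.

**What went wrong:** my first move commands were refused because each row needed all six numbers. The arm had not moved, so it cost only one wasted picture. One measuring script also stopped partway, before its scene-camera check, so the tab's position came from the top and wrist cameras.

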